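# Insulating board and second busbar onto the sloping cradle

### The arm

A 7-joint arm with a two-finger parallel gripper is mounted at the origin on the work surface. World frame = base frame: x ahead of the robot, y to its left, z up, the work surface at z = 0. Lengths are in mm, angles in rad, forces in N, time in s.
With the tool pointing down it reaches from about 350 to 900 mm from the base axis. Payload 8.1 kg.
Tool frame: the origin (TCP) lies between the finger pads; the fingertips stand 25 mm ahead of it and the grasp point (between the pads) lies 6 mm ahead of it (ctrl.tip_reach is the distance from the TCP to the fingertips, in mm); z points along the fingers, y is the line along which they close (so a half turn about z gives the same grasp; the last joint's range is limited). The gripper opens to 92 mm and grips with 3 to 60 N. Pads are 19 mm wide; open, the fingers measure 130 mm over their backs; the gripper's body (75 mm by 190 mm) begins 47 mm behind the grasp point.
Start: joints at [1.141, 0.434, 0.025, 1.573, -0.012, 1.134, -0.075], TCP at [200.61, -591.942, 251.742] pointing down, gripper open.
Joint ranges: [-2.62, 2.62], [-0.44, 2.09], [-1.27, 1.32], [0.08, 2.57], [-1.32, 4.46], [0.12, 2], [-2.74, 2.74]. Speed limits (rad/s): [2.22, 2.22, 3.01, 3.01, 3.14, 3.14, 3.14].

### API

Orientations are given as a unit quaternion [x, y, z, w].
In Python, from plant import ctrl gives the robot as it stands.
- The arm moves only by the tool move_arm, never from a script. Its argument "deltas" is a list of rows, each a list of 7 numbers: the turn, a rotation vector about the tool's x, y, z each as a share of pi rad, from -1 to 1, then the shift along the tool's x, y, z each as a share of 50 cm, from -1 to 1, then the opening, from 0 (shut) to 1 (fully open). A call has exactly 10 rows; each row shifts and turns the commanded pose from where the row before left it, along the tool's axes as they then stand; what a row does not reach is not made up. A row lasts 1/12 s, in which the tool goes at most 41.7 mm and 7.16 degrees, less where a joint would pass 70% of its speed; a pose out of reach is approached as far as the arm can. A call with a number of a shift or a turn outside -1 to 1 is refused whole. A call with a gripper value outside its range is refused whole. The fingers move at their own pace and stop on an object; the grip force is fixed at half the most. Time passes only in rows, so rows that do not move let the fingers close, or fill a call up. It gives the time, the measured TCP pose, the force, the opening and the grip force at its end, in the units of the state.
- ctrl.state(): the state, without advancing time (a new reading comes with each control period).
- ctrl.snapshot(name): name is "scene" or "top" or "wrist"; returns a dict with "img" (420x560x3 uint8, blue, green, red), "fx", "fy", "cx", "cy" (pixels), "k1" (the pictures are not rectified: a ray, as slopes to the right and down, at radius r is drawn at 1 + k1 r^2 times it, then the intrinsics apply), "R" (3x3) and "t" (3): a world point X has camera coordinates R X + t. Camera axes: x right, y down, z forward; pixel columns grow to the right and rows downward; lengths in mm; the calibration is good to about 2 mm. A picture is of the moment at which its call begins. There is no depth.
- ctrl.job_done(): hands the job in; it is judged then, once.
The state is a dict: "clock": time; "joints": joint angles; "joint_vel": joint speeds; "joint_efforts": joint torques, N m; "position": TCP position; "orientation": TCP orientation; "contact_force": force on the tool from outside, world axes, zero at the start; "ft_torque": the same for the moment, N m; "finger_gap": finger opening in mm; "finger_force": force on a finger pad.
Only numpy, scipy, OpenCV 4.12 (cv2) and the standard library are available. Lean on these libraries where they do the work, as an engineer would, in place of code of your own. Each camera call takes 0.05 s, during which the arm holds its last target. There are 200 camera calls.

### The job

In the sloping green-ended cradle lies one copper busbar. Lay the red insulating board on it and push the board down the slope, under the lip, firmly home against the stop; then stack the second copper busbar on the board in the same way. Finish with board showing along both sides between the bars, press gently, and leave the things around undisturbed.

Things in the scene. Friction and masses are not known exactly. Their poses are not given: they have to be found in the camera images.
- bed: Sloping plywood bed of the cradle, fixed, 80 mm wide, inclined 28 deg. Origin: on the bed's top face, mid-width, at the face of the green end stop (low end), 40 mm above the table. x points up the slope (bed ends at x = 163 mm), z square out of the bed (28 deg from vertical), y across. Sides and upper end are open. The stop fills x = -12 to 0 over the full width and is 40 mm high.
- lip_edge (a point): Middle of the lower free edge of the green lip that overhangs the bed from the stop's top: in the bed's frame x = 14 mm, y = 0, z = 33 mm. The lip covers x = 0 to 14 mm over the full width, underside 33 mm and top 40 mm above the bed. Axes as the bed's.
- bar_low: Copper busbar 140 x 55 x 10 mm (x, y, z), about 0.7 kg, already on the bed with its low end at the stop, under the lip, up to 4 mm off the middle sideways. Loose. Origin: centre of its underside; x along its length, z square to its face (as the bed's).
- board: Red rigid insulating board 150 x 67 x 6 mm (x, y, z), about 0.1 kg, lying flat on the table. Origin: centre of its underside; x along its length, z up.
- bar_top: Second copper busbar, 140 x 55 x 10 mm (x, y, z), about 0.7 kg, lying flat on the table. Origin: centre of its underside; x along its length, z up.
- spool: Bystander: solder spool with red flanges, 53 mm across, 60 mm high, upright on the table. Origin: centre of its underside.
- tin: Bystander: blue jar with lid, 66 mm across, 75 mm high, upright on the table. Origin: centre of its underside.
- driver: Bystander: screwdriver with red handle, 180 mm long, lying on the table along its x axis, handle to -x.

How it is judged (in metres and radians):
On the way, in this order (a step that is already met when the one before it is completed fails the run):
1. the board lies flat on the lower bar and is pushed down the slope, its end within 3 mm of the stop, bearing on it with at least 5 N for 0.1 s (x of board in the frame of bed between 0.072 and 0.078 m and z of board in the frame of bed between 0.0075 and 0.0125 m and angle between the z axis of board and the z axis of bed, either way round below 0.05 rad and y of board in the frame of bar_low between -0.004 and 0.004 m and angle between the x axis of board and the x axis of bar_low, either way round below 0.07 rad and contact force between board and bed above 5 N), for 0.1 s.
2. the second bar lies flat on the board and is pushed down the slope, its end within 3 mm of the stop, bearing on it with at least 5 N for 0.1 s (x of bar_top in the frame of bed between 0.067 and 0.073 m and z of bar_top in the frame of bed between 0.0135 and 0.0185 m and angle between the z axis of bar_top and the z axis of bed, either way round below 0.05 rad and y of bar_top in the frame of board between -0.004 and 0.004 m and angle between the x axis of bar_top and the x axis of board, either way round below 0.07 rad and contact force between bar_top and bed above 5 N), for 0.1 s.
At the end, for the whole second after the job is handed in: Lower bar, board and second bar lie flat on one another on the bed (within 3 deg and 2.5 mm of height), at rest, each with its low end within 3 mm of the stop; board and lower bar, and second bar and board, are centred on each other within 4 mm sideways and parallel within 4 deg (x of bar_low in the frame of bed between 0.067 and 0.073 m and z of bar_low in the frame of bed between -0.0025 and 0.0025 m and angle between the z axis of each of bar_low, board, bar_top and the z axis of bed, either way round below 0.05 rad and x of board in the frame of bed between 0.072 and 0.078 m and z of board in the frame of bed between 0.0075 and 0.0125 m and x of bar_top in the frame of bed between 0.067 and 0.073 m and z of bar_top in the frame of bed between 0.0135 and 0.0185 m and y of board in the frame of bar_low between -0.004 and 0.004 m and angle between the x axis of board and the x axis of bar_low, either way round below 0.07 rad and y of bar_top in the frame of board between -0.004 and 0.004 m and angle between the x axis of bar_top and the x axis of board, either way round below 0.07 rad and linear speed of each of bar_low, board, bar_top below 0.01 m/s); the robot touches nothing.
It fails at once if the board or a bar is pressed on the cradle's stop or lip with over 40 N (contact force between any of board, bar_top and bed above 40 N).
It fails at once if the two copper bars touch each other (contact force between bar_top and bar_low above 0.5 N).
It fails at once if the spool, the jar or the screwdriver is moved by over 20 mm (distance of any of spool, tin, driver from where it was at the start of the episode above 0.02 m).
It also fails if it takes over 70 s, if anything falls off the work surface, if the arm or the gripper's body presses on something with over 40 N, if the wrist force passes 120 N, or if a joint passes its speed limit or range.

## Working session

There is one attempt and no reset: what is moved stays moved. The work goes in short steps, Python scripts to look and compute and a tool call to move; the robot and the scene stay as the last step left them, time stands still between calls to the robot, and variables do not carry over. Pictures are saved under pics/ and viewed, at most 10 in all, crops included, and the job is handed in when it is done.

Besides the shell and the picture viewer there is one more tool, called after "Call:" by a JSON object that holds its "api" and its "payload". move_arm: Moves the arm, as the interface text tells. Shift numbers are shares of 50 cm and turn numbers shares of pi rad, none past 1 either way. Its arguments: {"type":"object","properties":{"deltas":{"type":"array"}},"required":["deltas"]}

```bash
mkdir -p pics; ls
python3 - <<'E'
from plant import ctrl
import cv2,numpy as np
for n in ["scene","top"]:
    s=ctrl.snapshot(n); cv2.imwrite(f"pics/{n}0.png",s["img"]); np.save(f"pics/{n}0.npy",s,allow_pickle=True)
    print(n,{k:np.round(v,4).tolist() for k,v in s.items() if k!="img"})
print(ctrl.state())
E
```

```text
pics
scene {'fx': 533.7922, 'fy': 533.7922, 'cx': 278.9099, 'cy': 213.8339, 'k1': -0.0956, 'R': [[-0.7426, 0.6696, 0.0163], [0.5233, 0.5952, -0.6099], [-0.418, -0.4443, -0.7923]], 't': [464.883, -248.7767, 1282.4956]}
top {'fx': 545.549, 'fy': 545.549, 'cx': 273.8257, 'cy': 218.7666, 'k1': -0.1536, 'R': [[-0.0013, -0.9998, 0.0213], [-0.9929, -0.0013, -0.1193], [0.1193, -0.0213, -0.9926]], 't': [-38.9086, 598.8391, 1052.8082]}
{'clock': 0.1, 'joints': array([ 1.14140688,  0.43512669,  0.02497464,  1.57400028, -0.01161854,
        1.13402275, -0.07510821]), 'joint_vel': array([ 0.00076145, -0.00268214, -0.00271663, -0.00244944, -0.00065493,
        0.00062337,  0.00155982]), 'joint_efforts': array([ 2.79071188e-03, -6.69133759e+01,  9.87776220e-01, -3.15147114e+01,
       -6.05626381e-02,  3.73826211e-02,  4.52691052e-05]), 'position': array([ 200.4469546 , -591.53126781,  251.04223033]), 'orientation': array([ 9.86687533e-01,  1.62625995e-01, -1.69531519e-04, -6.85298274e-04]), 'contact_force': array([-0.63391281, -0.82405893, -0.16319385]), 'ft_torque': array([-0.02100869, -0.01048038, -0.01287713]), 'finger_force': 0.0, 'finger_gap': 92.16525088863011}
```

View pics/scene0.png

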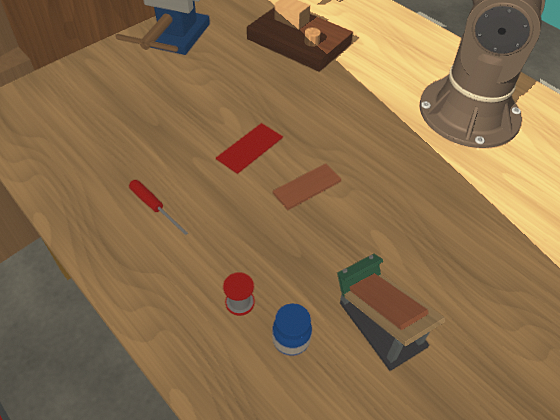

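View pics/top0.png

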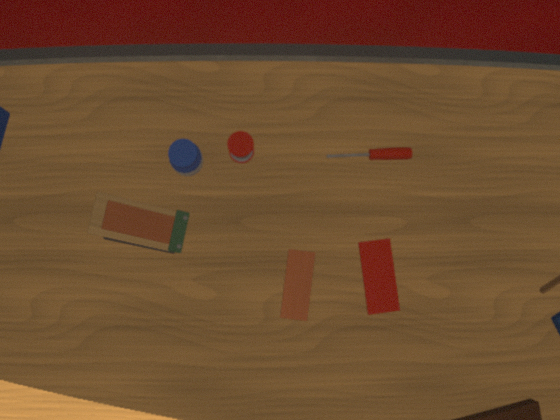

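The scene view shows the cradle at (385,305) with the stop at upper left (360,275), the board at (250,148) and the bar at (307,187). In the top view the stop is at (180,230) with the slope rising to the left, the board is at (380,276) and the bar at (297,285).

```bash
cat > h.py <<'E'
import cv2,numpy as np
from plant import ctrl
from scipy.spatial.transform import Rotation as Ro
def load(n): return np.load(n,allow_pickle=True).item()
def rays(s,px):
    K=np.array([[s["fx"],0,s["cx"]],[0,s["fy"],s["cy"]],[0,0,1.]])
    u=cv2.undistortPoints(np.float64(px).reshape(-1,1,2),K,np.array([s["k1"],0,0,0.])).reshape(-1,2)
    R=np.array(s["R"]);d=np.c_[u,np.ones(len(u))]@R
    return -R.T@np.array(s["t"]),d
def onz(s,px,z):
    c,d=rays(s,px); z=np.broadcast_to(z,len(d)); return c+d*((z-c[2])/d[:,2])[:,None]
def onplane(s,px,p,n):
    c,d=rays(s,px); return c+d*(((p-c)@n)/(d@n))[:,None]
def proj(s,X):
    K=np.array([[s["fx"],0,s["cx"]],[0,s["fy"],s["cy"]],[0,0,1.]])
    return cv2.projectPoints(np.float64(X),cv2.Rodrigues(np.array(s["R"]))[0],np.float64(s["t"]),K,np.array([s["k1"],0,0,0.]))[0].reshape(-1,2)
def masks(img):
    h=cv2.cvtColor(img,cv2.COLOR_BGR2HSV);H,S,V=[h[...,i].astype(int) for i in range(3)]
    return dict(red=((H<5)|(H>174))&(S>180)&(V>60),green=(H>65)&(H<95)&(S>70),
      copper=((H<10)|(H>176))&(S>90)&(S<=180)&(V>60),blue=(H>100)&(H<125)&(S>150))
def blobs(m,lo=150):
    cs,_=cv2.findContours(m.astype(np.uint8),cv2.RETR_EXTERNAL,cv2.CHAIN_APPROX_NONE)
    return sorted([c for c in cs if cv2.contourArea(c)>lo],key=cv2.contourArea)[::-1]
E
python3 - <<'E'
from h import *
for n in ["scene","top"]:
    s=load(f"pics/{n}0.npy");M=masks(s["img"])
    for k,m in M.items():
        for c in blobs(m):
            r=cv2.minAreaRect(c);b=cv2.approxPolyDP(c,3,True).reshape(-1,2)
            if r[0][1]<30 or cv2.contourArea(c)>9000: continue
            z={'red':6,'copper':10}.get(k,0)
            print(n,k,cv2.contourArea(c),np.round(r[0]),b.tolist())
            if z:
                # rectangle fitted in the plane
                P=onz(s,c.reshape(-1,2),z)[:,:2]; q=cv2.minAreaRect(P.astype(np.float32)); print("   rect z",z,np.round(np.r_[q[0],q[1],q[2]],1))
E
```

```text
scene red 1394.5 [249. 147.] [[282, 136], [261, 123], [216, 158], [238, 172]]
   rect z 6 [ 486.  -253.6  149.9   67.7    7. ]
scene red 613.0 [238. 286.] [[224, 281], [226, 297], [238, 300], [253, 296], [252, 281], [247, 275], [234, 273]]
   rect z 6 [729.4   4.4  56.8  52.8  51.4]
scene red 387.5 [145. 195.] [[131, 181], [130, 188], [157, 211], [157, 206], [162, 206], [142, 184]]
   rect z 6 [ 737.7 -290.6   24.9  103.7    1.5]
scene green 694.0 [360. 273.] [[382, 260], [373, 254], [371, 260], [368, 257], [347, 268], [346, 273], [339, 272], [343, 295], [349, 285], [373, 272], [379, 274], [378, 264]]
scene blue 1268.5 [292. 326.] [[288, 304], [278, 311], [273, 330], [280, 343], [294, 347], [309, 337], [310, 320], [304, 308]]
top red 1925.0 [379. 276.] [[386, 239], [377, 244], [359, 244], [364, 256], [361, 259], [367, 303], [373, 302], [368, 307], [370, 313], [385, 311], [389, 306], [389, 310], [398, 308], [395, 287], [391, 285], [395, 285], [390, 280], [394, 278]]
   rect z 6 [ 484.9 -254.6  146.2   64.     7.2]
top red 370.0 [240. 144.] [[241, 132], [229, 140], [230, 152], [240, 156], [250, 151], [248, 144], [252, 143]]
   rect z 6 [760.4  31.2  48.4  51.   76.7]
```

Run:
```python
from h import *
for n,pts in [("scene",[(307,187),(290,195),(390,300),(370,290),(430,320),(320,220),(330,172)]),("top",[(297,285),(140,222),(98,215),(180,230),(250,285),(290,300)])]:
    s=load(f"pics/{n}0.npy");h=cv2.cvtColor(cv2.medianBlur(s["img"],3),cv2.COLOR_BGR2HSV)
    print(n,[h[y,x].tolist() for x,y in pts])
a=load("pics/scene0.npy")["img"][245:375,330:450];b=load("pics/top0.npy")["img"][185:265,80:200]
f=lambda i,k:cv2.resize(i,None,fx=k,fy=k,interpolation=cv2.INTER_CUBIC)
A=f(a,4);B=f(b,3)
im=np.zeros((520,840,3),np.uint8);im[:A.shape[0],:480]=A;im[:240,480:840]=np.clip(B.astype(int)*2,0,255);cv2.imwrite("pics/c1.png",cv2.resize(im,(800,495)))
```

```text
scene [[10, 150, 131], [10, 150, 133], [10, 148, 117], [10, 147, 118], [17, 110, 125], [16, 122, 132], [9, 148, 131]]
top [[11, 163, 117], [10, 162, 104], [17, 132, 110], [50, 77, 66], [17, 146, 117], [10, 163, 122]]
```

View pics/c1.png

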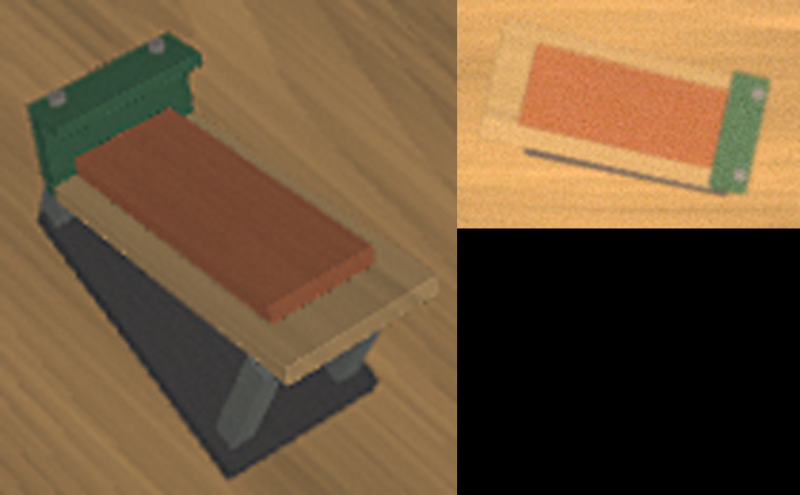

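The crops show bar_low as one clean copper patch. The stop and lip are at the upper left in the scene view and at the right in the top view. The copper hue is about 10 against wood at about 17.

```bash
cat >> h.py <<'E'
def copper(img):
    h=cv2.cvtColor(cv2.medianBlur(img,3),cv2.COLOR_BGR2HSV)
    m=cv2.inRange(h,(5,125,60),(13,200,255));return cv2.morphologyEx(m,cv2.MORPH_OPEN,np.ones((3,3)))
def bedR(yaw):  # bed axes as columns; yaw = heading of uphill
    return (Ro.from_euler('z',yaw)*Ro.from_euler('y',-28,degrees=True)).as_matrix()
E
python3 - <<'E'
from h import *
for n in ["scene","top"]:
    s=load(f"pics/{n}0.npy");bl=[c for c in blobs(copper(s["img"]),600) if 140<cv2.boundingRect(c)[1]<330 and cv2.contourArea(c)<6000]
    bl.sort(key=lambda c:onz(s,c.reshape(-1,2),0).mean(0)[1])
    for c in bl: print(n,cv2.contourArea(c),c.reshape(-1,2).mean(0))
    q=cv2.minAreaRect(onz(s,bl[0].reshape(-1,2),10)[:,:2].astype(np.float32));print(" bar_top",np.round(np.r_[q[0],q[1],q[2]],1))
    # bar_low: fixed point on yaw/origin
    px=bl[-1].reshape(-1,2).astype(float); yaw=np.pi/2; 
    cz=onz(s,px,85); O=cz.mean(0)-bedR(yaw)@[77,0,10]; O[2]=40
    for _ in range(30):
        R=bedR(yaw);P=(onplane(s,px,O+R@[0,0,10.],R[:,2])-O)@R
        # side edges between x 40..115, robust extremes
        sel=(P[:,0]>35)&(P[:,0]<115); a=P[sel]; up=a[a[:,1]>np.median(a[:,1])+10];dn=a[a[:,1]<np.median(a[:,1])-10]
        f=[np.polyfit(g[:,0],g[:,1],1) for g in (up,dn)]
        e=P[(np.abs(P[:,1]-P[:,1].mean())<18)&(P[:,0]>P[:,0].mean())][:,0]
        slope=f[1][0] if n=="scene" and 0 else (f[0][0]+f[1][0])/2
        yaw+=slope*.7; mid=(f[0][1]+f[1][1])/2
        O=O+R@[np.median(e)-140,mid,0]*np.array([1,1,0]); O[2]=40
    w=f[0][1]-f[1][1]
    print(" bed-by-bar origin",np.round(O,1),"yaw",np.degrees(yaw),"w",w,"xr",P[:,0].min(),P[:,0].max(),"slopes",f[0][0],f[1][0])
    if 1:
        np.save("pics/%s_px.npy"%n,P)
        # lip corners check
        C=[[14,40,40],[14,-40,40],[-12,40,40],[-12,-40,40],[163,40,0],[163,-40,0],[140,27.5,10],[140,-27.5,10]]
        print(np.round(proj(s,O+np.array(C)@R.T)).tolist())
E
```

```text
scene 1416.0 [306.1        186.05714286]
scene 2002.0 [388.97530864 300.87037037]
 bar_top [471.  -85.1  61.  142.6  82.7]Traceback (most recent call last):
  File "<stdin>", line 14, in <module>
    raise TypeError("expected non-empty vector for x")
TypeError: expected non-empty vector for x
```

Run:
```python
from h import *
for n in ["scene","top"]:
    s=load(f"pics/{n}0.npy")
    bl=[c for c in blobs(copper(s["img"]),600) if 140<cv2.boundingRect(c)[1]<330 and cv2.contourArea(c)<6000]
    bl.sort(key=lambda c:onz(s,c.reshape(-1,2),0).mean(0)[1])
    q=cv2.minAreaRect(onz(s,bl[0].reshape(-1,2),10)[:,:2].astype(np.float32));print(n," bar_top",np.round(np.r_[q[0],q[1],q[2]],1))
    print("low",cv2.approxPolyDP(bl[-1],3,True).reshape(-1,2).tolist(),"top",cv2.approxPolyDP(bl[0],3,True).reshape(-1,2).tolist())
    if n=="top":
        b=cv2.boxPoints(cv2.minAreaRect(bl[-1])); b=b[np.argsort(b[:,0])]; up=b[:2]; lo=b[2:]
        U=onz(s,up,40+140*np.sin(np.radians(28))+10*np.cos(np.radians(28)));
        for xl in (14,20,24):
            L=onz(s,lo,40+xl*np.sin(np.radians(28))+10*np.cos(np.radians(28)));d=U.mean(0)-L.mean(0)
            print(up.tolist(),lo.tolist(),"U",np.round(U,1).tolist(),"L",np.round(L,1).tolist(),"w",np.linalg.norm(U[0]-U[1]),"xlow by length",140-np.linalg.norm(d),"assumed",xl,"yaw",np.degrees(np.arctan2(d[1],d[0])))
    else:
        U=onz(s,[[428,310.6],[399.6,327]],114.55);print("U",np.round(U,1).tolist())
```

```text
scene  bar_top [471.  -85.1  61.  142.6  82.7]
low [[350, 287], [400, 329], [427, 314], [427, 309], [375, 274]] top [[340, 178], [323, 164], [273, 193], [290, 208]]
U [[572.6, 286.0, 114.5], [627.5, 274.1, 114.5]]
top  bar_top [468.2 -86.4  56.9 140.8  82.7]
low [[107, 202], [102, 228], [169, 241], [173, 216]] top [[289, 249], [280, 316], [306, 320], [314, 253]]
[[100.58839416503906, 228.03134155273438], [107.24031066894531, 199.60946655273438]] [[168.3248748779297, 243.88455200195312], [174.97679138183594, 215.46267700195312]] U [[571.6, 286.0, 114.6], [625.2, 275.2, 114.6]] L [[546.8, 167.8, 55.4], [602.8, 155.8, 55.4]] w 54.67378640334239 xlow by length 5.178545342155104 assumed 14 yaw 78.77872442158113
[[100.58839416503906, 228.03134155273438], [107.24031066894531, 199.60946655273438]] [[168.3248748779297, 243.88455200195312], [174.97679138183594, 215.46267700195312]] U [[571.6, 286.0, 114.6], [625.2, 275.2, 114.6]] L [[546.6, 167.3, 58.2], [602.5, 155.3, 58.2]] w 54.67378640334239 xlow by length 5.921977564109255 assumed 20 yaw 78.69209924655935
[[100.58839416503906, 228.03134155273438], [107.24031066894531, 199.60946655273438]] [[168.3248748779297, 243.88455200195312], [174.97679138183594, 215.46267700195312]] U [[571.6, 286.0, 114.6], [625.2, 275.2, 114.6]] L [[546.5, 167.0, 60.1], [602.2, 155.0, 60.1]] w 54.67378640334239 xlow by length 6.385653118323205 assumed 24 yaw 78.63475662867027
```

```bash
cat >> h.py <<'E'
O=np.array([575.7,163.7,40.]);YAW=np.radians(78.6);RB=bedR(YAW)
FL=np.diag([1.,-1,-1])
def down(yaw): return Ro.from_euler('z',yaw,degrees=True).as_matrix()@FL
def bedpose(p,R=RB): return O+R@np.array(p,float),R@FL
def plan(p,R):
    s=ctrl.state();q=Ro.from_quat(s["orientation"]).as_matrix()
    rv=Ro.from_matrix(q.T@R).as_rotvec();d=np.array(p)-s["position"]
    print("t %.2f pos"%s["clock"],np.round(s["position"],1),"F",np.round(s["contact_force"],1),"gap %.1f"%s["finger_gap"])
    print(" turn share",np.round(rv/np.pi,4),"deg",np.round(np.degrees(rv),1),"| shift share in goal frame",np.round(R.T@d/500,4),"in present frame",np.round(q.T@d/500,4),"mm",np.round(R.T@d,1))
def bedstate():
    s=ctrl.state();q=Ro.from_quat(s["orientation"]).as_matrix()
    print("t %.2f bed pos"%s["clock"],np.round(RB.T@(s["position"]-O),2),"tilt err deg",np.round(np.degrees(Ro.from_matrix((RB@FL).T@q).as_rotvec()),2),"F bed",np.round(RB.T@s["contact_force"],1),"gap %.1f"%s["finger_gap"])
E
python3 -c "
from h import *
plan([486,-254,100],down(7.1))"
```

```text
t 0.10 pos [ 200.4 -591.5  251. ] F [-0.6 -0.8 -0.2] gap 92.2
 turn share [-0.0004  0.0001  0.0645] deg [-0.1  0.  11.6] | shift share in goal frame [ 0.6502 -0.5993  0.3021] in present frame [ 0.7576 -0.4556  0.3026] mm [ 325.1 -299.6  151. ]
```

Call:
{"api": "move_arm", "payload": {"deltas": [[0,0,0.0322,0,0,0,1],[0,0,0.0322,0,0,0,1],[0,0,0,0.04,-0.037,0.01,1],[0,0,0,0.046,-0.043,0.01,1],[0,0,0,0.046,-0.043,0.01,1],[0,0,0,0.046,-0.043,0.01,1],[0,0,0,0.046,-0.043,0.02,1],[0,0,0,0.046,-0.043,0.02,1],[0,0,0,0.046,-0.043,0.02,1],[0,0,0,0.046,-0.043,0.02,1]]}}

```text
clock: 0.93
position: [359.8, -400.3, 191.1]
orientation: [0.998, 0.062, -0.0, -0.0]
contact_force: [0.7, 0.7, -0.6]
finger_gap: 91.7
finger_force: 0.0
```

```bash
python3 -c "
from h import *
plan([486,-254,100],down(7.1))"
```

```text
t 0.93 pos [ 359.8 -400.3  191.1] F [ 0.7  0.7 -0.6] gap 91.7
 turn share [-0.0001  0.0001  0.0001] deg [-0.  0.  0.] | shift share in goal frame [ 0.2867 -0.2592  0.1823] in present frame [ 0.2868 -0.2591  0.1823] mm [ 143.3 -129.6   91.1]
```

Call:
{"api": "move_arm", "payload": {"deltas": [[0,0,0,0.04,-0.036,0.025,1],[0,0,0,0.04,-0.036,0.025,1],[0,0,0,0.04,-0.036,0.025,1],[0,0,0,0.04,-0.036,0.025,1],[0,0,0,0.04,-0.036,0.025,1],[0,0,0,0.04,-0.036,0.025,1],[0,0,0,0.03,-0.028,0.02,1],[0,0,0,0.0167,-0.0152,0.0123,1],[0,0,0,0,0,0,1],[0,0,0,0,0,0,1]]}}

```text
clock: 1.77
position: [484.9, -255.8, 100.4]
orientation: [0.998, 0.062, -0.001, 0.0]
contact_force: [0.3, -0.4, -0.0]
finger_gap: 91.7
finger_force: 0.0
```

Run:
```python
from h import *
plan([486,-254,27],down(7.1))
s=ctrl.snapshot("wrist");np.save("pics/w1.npy",s,allow_pickle=True);cv2.imwrite("pics/w1.png",s["img"])
print(-np.array(s["R"]).T@np.array(s["t"]))
for c in blobs(masks(s["img"])["red"],2000):
    q=cv2.minAreaRect(onz(s,c.reshape(-1,2),6)[:,:2].astype(np.float32));print(np.round(np.r_[q[0],q[1],q[2]],1),cv2.boundingRect(c))
```

```text
t 1.77 pos [ 484.9 -255.8  100.4] F [ 0.3 -0.4 -0. ] gap 91.7
 turn share [0.     0.0004 0.0003] deg [0.  0.1 0.1] | shift share in goal frame [ 0.0027 -0.0032  0.1468] in present frame [ 0.0028 -0.0032  0.1468] mm [ 1.3 -1.6 73.4]
[ 562.99984937 -246.4148399   233.49971145]
[ 491.3 -254.6  133.    65.6    6.8] (238, 129, 88, 158)
```

View pics/w1.png

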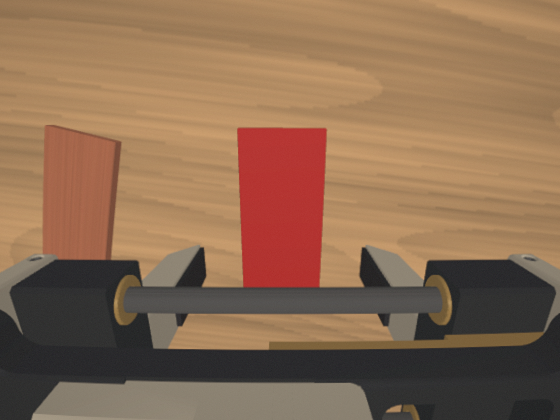

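The wrist view shows the board at (282,210), centred between the open fingers, with the copper bar at left (80,195). I'll descend and grip.

Call:
{"api": "move_arm", "payload": {"deltas": [[0,0,0,0,-0.0025,0.03,1],[0,0,0,0,0,0.04,1],[0,0,0,0,0,0.04,1],[0,0,0,0,0,0.025,1],[0,0,0,0,0,0.0125,1],[0,0,0,0,0,0,1],[0,0,0,0,0,0,0],[0,0,0,0,0,0,0],[0,0,0,0,0,0,0],[0,0,0,0,0,0,0]]}}

```text
clock: 2.65
position: [485.6, -254.5, 27.6]
orientation: [0.998, 0.062, 0.001, 0.0]
contact_force: [0.5, -0.1, -0.2]
finger_gap: 69.9
finger_force: 0.0
```

Call:
{"api": "move_arm", "payload": {"deltas": [[0,0,0,0,0,0.002,0],[0,0,0,0,0,0,0],[0,0,0,0,0,0,0],[0,0,0,0,0,0,0],[0,0,0,0,0,0,0],[0,0,0,0,0,-0.01,0],[0,0,0,0,0,-0.03,0],[0,0,0,0,0,-0.05,0],[0,0,0,0,0,-0.06,0],[0,0,0,0,0,-0.06,0]]}}

```text
clock: 3.48
position: [484.7, -253.8, 131.8]
orientation: [0.998, 0.062, -0.001, -0.0]
contact_force: [1.4, 0.3, -0.4]
finger_gap: 66.3
finger_force: 30.0
```

Run:
```python
from h import *
p,R=bedpose([110,0,130]);plan(p,down(78.6));plan(p,R)
s=ctrl.snapshot("wrist");np.save("pics/w2.npy",s,allow_pickle=True);cv2.imwrite("pics/w2.png",s["img"])
```

```text
t 3.48 pos [ 484.7 -253.8  131.8] F [ 1.4  0.3 -0.4] gap 66.3
 turn share [-4.00e-04  2.00e-04 -3.97e-01] deg [ -0.1   0.  -71.5] | shift share in goal frame [ 0.9267  0.0134 -0.1492] in present frame [ 0.3072 -0.8744 -0.1489] mm [463.3   6.7 -74.6]
t 3.48 pos [ 484.7 -253.8  131.8] F [ 1.4  0.3 -0.4] gap 66.3
 turn share [ 0.0965  0.1349 -0.3887] deg [ 17.4  24.3 -70. ] | shift share in goal frame [0.8882 0.0134 0.3033] in present frame [ 0.3072 -0.8744 -0.1489] mm [444.1   6.7 151.7]
```

View pics/w2.png

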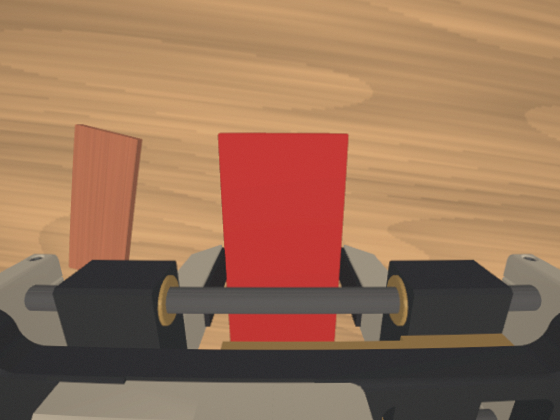

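The board is held level and straight between the fingers, with its far end at (283,133).

Call:
{"api": "move_arm", "payload": {"deltas": [[0,0,-0.0397,0,0,-0.015,0],[0,0,-0.0397,0,0,-0.015,0],[0,0,-0.0397,0,0,-0.015,0],[0,0,-0.0397,0,0,-0.015,0],[0,0,-0.0397,0,0,-0.015,0],[0,0,-0.0397,0,0,-0.015,0],[0,0,-0.0397,0,0,-0.015,0],[0,0,-0.0397,0,0,-0.015,0],[0,0,-0.0397,0,0,-0.015,0],[0,0,-0.0397,0,0,-0.015,0]]}}

```text
clock: 4.37
position: [485.0, -254.1, 206.2]
orientation: [0.772, 0.636, -0.0, 0.0]
contact_force: [-0.1, -0.2, -0.5]
finger_gap: 66.3
finger_force: 30.0
```

Call:
{"api": "move_arm", "payload": {"deltas": [[0,0,0,0.04,0,0,0],[0,0,0,0.06,0,0,0],[0,0,0,0.06,0,0,0],[0,0,0,0.06,0,0,0],[0,0,0,0.06,0,0,0],[0,0,0,0.06,0,0,0],[0,0,0,0.06,0,0,0],[0,0,0,0.06,0,0,0],[0,0,0,0.06,0,0,0],[0,0,0,0.06,0,0,0]]}}

```text
clock: 5.2
position: [542.6, 31.5, 205.9]
orientation: [0.774, 0.633, -0.0, 0.0]
contact_force: [1.0, -0.6, -1.4]
finger_gap: 66.4
finger_force: 30.0
```

Run:
```python
from h import *
p,R=bedpose([110,0,130]);plan(p,R);print(ctrl.state()["joints"])
```

```text
t 5.20 pos [542.6  31.5 205.9] F [ 1.  -0.6 -1.4] gap 66.4
 turn share [ 1.000e-04  1.556e-01 -1.000e-04] deg [ 0. 28. -0.] | shift share in goal frame [0.3047 0.0127 0.1608] in present frame [ 0.3445  0.0126 -0.0012] mm [152.4   6.3  80.4]
[ 0.18181664  0.38988473 -0.44945858  1.80388767  0.19887706  0.99234575
 -0.54687665]
```

Call:
{"api": "move_arm", "payload": {"deltas": [[0,0,0,0.0574,0.0021,0,0],[0,0,0,0.0574,0.0021,0,0],[0,0,0,0.0574,0.0021,0,0],[0,0,0,0.0574,0.0021,0,0],[0,0,0,0.0574,0.0021,0,0],[0,0,0,0.0574,0.0021,0,0],[0,0.0389,0,0,0,0,0],[0,0.0389,0,0,0,0,0],[0,0.0389,0,0,0,0,0],[0,0.0389,0,0,0,0,0]]}}

```text
clock: 6.03
position: [583.3, 198.5, 207.0]
orientation: [0.75, 0.615, 0.19, -0.153]
contact_force: [0.1, 0.7, -2.7]
finger_gap: 66.4
finger_force: 30.0
```

Call:
{"api": "move_arm", "payload": {"deltas": [[0,0,0,0,0,0,0],[0,0,0,0,0,0,0],[0,0,0,0,0,0,0],[0,0,0,0,0,0,0],[0,0,0,0,0,0,0],[0,0,0,0,0,0,0],[0,0,0,0,0,0,0],[0,0,0,0,0,0,0],[0,0,0,0,0,0,0],[0,0,0,0,0,0,0]]}}

```text
clock: 6.87
position: [582.8, 197.9, 205.8]
orientation: [0.751, 0.615, 0.187, -0.153]
contact_force: [0.4, 0.2, -1.5]
finger_gap: 66.4
finger_force: 30.0
```

Run:
```python
from h import *
p,R=bedpose([110,0,130]);plan(p,R);bedstate()
for n in ["scene","wrist"]:
    s=ctrl.snapshot(n);np.save(f"pics/{n}3.npy",s,allow_pickle=True);cv2.imwrite(f"pics/{n}3.png",s["img"])
a=cv2.imread("pics/scene3.png")[200:400,300:500];a=cv2.resize(a,(420,420));b=cv2.imread("pics/wrist3.png");b=cv2.resize(b,(380,285))
im=np.zeros((420,800,3),np.uint8);im[:,:420]=a;im[:285,420:]=b;cv2.imwrite("pics/c3.png",im)
```

```text
t 6.87 pos [582.8 197.9 205.8] F [ 0.4  0.2 -1.5] gap 66.4
 turn share [-0.      0.      0.0001] deg [-0.  0.  0.] | shift share in goal frame [ 0.0026 -0.0004  0.    ] in present frame [ 0.0026 -0.0004  0.    ] mm [ 1.3 -0.2  0. ]
t 6.87 bed pos [108.71  -0.22 130.01] tilt err deg [ 0.   -0.   -0.01] F bed [-0.5 -0.4 -1.4] gap 66.4
```

View pics/c3.png

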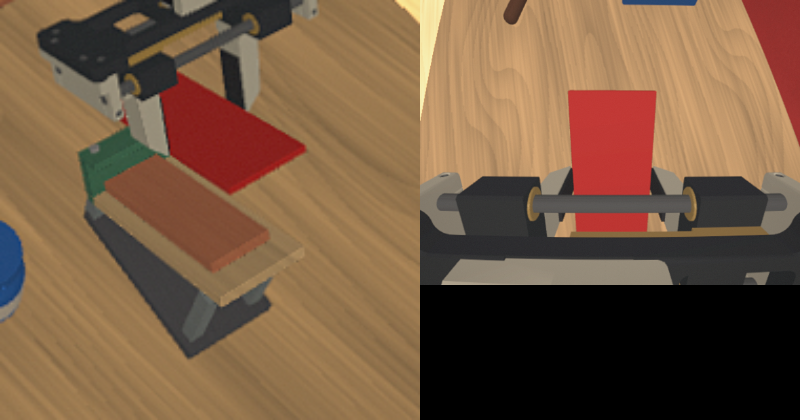

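The board is held parallel to the bar in the cradle. In the crop its free-end corners are near (303,148) and (230,192), and the bar_low end is near (240,252). I'll check the camera against the arm using the held board.

Run:
```python
from h import *
s=load("pics/scene3.npy")
c=[c for c in blobs(masks(s["img"])["red"],300)]
st=ctrl.state();q=RB.T@(st["position"]-O)
C=np.array([[q[0]+75,33.5+q[1],q[2]-20.6],[q[0]+75,-33.5+q[1],q[2]-20.6]])
print("pred",proj(s,O+C@RB.T).round(1).tolist())
for k in c:
    if 300<k.reshape(-1,2).mean(0)[0]<500: 
        a=cv2.approxPolyDP(k,2,True).reshape(-1,2);print(a.tolist())
        P=(onplane(s,a,O+RB@C[0],RB[:,2])-O)@RB; print(np.round(P,1).tolist())
```

```text
pred [[445.7, 268.3], [409.0, 289.4]]
[[376, 244], [381, 273], [408, 291], [445, 271], [384, 234], [385, 239]]
[[57.5, 4.9, 109.5], [125.0, -37.1, 109.5], [185.2, -37.0, 109.5], [187.5, 28.1, 109.5], [43.6, 31.7, 109.5], [56.7, 23.5, 109.5]]
```

Run:
```python
from h import *
s=load("pics/scene3.npy");q=RB.T@(ctrl.state()["position"]-O)
C=np.array([[q[0]+75,33.5+q[1],q[2]-26.6],[q[0]+75,-33.5+q[1],q[2]-26.6]])
print("pred bottom",proj(s,O+C@RB.T).round(1).tolist())
for n in ["top","scene"]:
    s=load(f"pics/{n}0.npy")
    bl=[c for c in blobs(copper(s["img"]),600) if 140<cv2.boundingRect(c)[1]<330 and cv2.contourArea(c)<6000]
    c=max(bl,key=lambda c:onz(s,c.reshape(-1,2),0).mean(0)[1]).reshape(-1,2)
    P=(onplane(s,c,O+RB@[0,0,10.],RB[:,2])-O)@RB
    for sg in (1,-1):
        e=P[(P[:,0]>35)&(P[:,0]<120)&(sg*P[:,1]>15)];print(n,sg,"fit slope,y at x=75",np.polyfit(e[:,0]-75,e[:,1],1).round(4))
    print("xmax",np.sort(P[np.abs(P[:,1])<15][:,0])[[0,-1]].round(1))
```

```text
pred bottom [[446.0, 271.7], [409.4, 292.9]]
top 1 fit slope,y at x=75 [-2.00000e-03  2.71516e+01]
top -1 fit slope,y at x=75 [-1.0800e-02 -2.5237e+01]
xmax [  4.7 140. ]
scene 1 fit slope,y at x=75 [-5.00000e-04  2.78788e+01]
scene -1 fit slope,y at x=75 [-1.50000e-03 -3.05198e+01]
xmax [ -2.4 146.1]
```

Call:
{"api": "move_arm", "payload": {"deltas": [[0,0,0,0.0026,-0.0015,0.03,0],[0,0,0,0,0,0.04,0],[0,0,0,0,0,0.04,0],[0,0,0,0,0,0.03,0],[0,0,0,0,0,0.02,0],[0,0,0,0,0,0.01,0],[0,0,0,0,0,0,0],[0,0,0,0,0,0,0],[0,0,0,0,0,0,0],[0,0,0,0,0,0,0]]}}

```text
clock: 7.8
position: [590.9, 237.7, 132.2]
orientation: [0.751, 0.614, 0.188, -0.153]
contact_force: [-0.1, 0.1, -0.6]
finger_gap: 66.3
finger_force: 30.0
```

```bash
python3 -c "
from h import *
bedstate()"
```

```text
t 7.80 bed pos [109.97  -0.26  45.99] tilt err deg [-0.09  0.02  0.01] F bed [-0.2  0.2 -0.6] gap 66.3
```

Call:
{"api": "move_arm", "payload": {"deltas": [[0,0,0,0,-0.0015,0.008,0],[0,0,0,0,0,0.006,0],[0,0,0,0,0,0.003,0],[0,0,0,-0.01,0,0,0],[0,0,0,-0.015,0,0,0],[0,0,0,-0.015,0,0,0],[0,0,0,-0.01,0,0,0],[0,0,0,-0.005,0,0,0],[0,0,0,0,0,0,0],[0,0,0,0,0,0,0]]}}

```text
clock: 8.63
position: [588.1, 219.9, 113.9]
orientation: [0.751, 0.614, 0.19, -0.152]
contact_force: [-0.4, -1.8, 17.9]
finger_gap: 66.3
finger_force: 30.0
```

```bash
python3 -c "
from h import *
bedstate()"
```

```text
t 8.63 bed pos [85.53 -1.01 38.26] tilt err deg [-0.29  0.23 -0.06] F bed [ 6.8  0.  16.6] gap 66.3
```

Call:
{"api": "move_arm", "payload": {"deltas": [[0,0,0,0,-0.002,-0.003,0],[0,0,0,0,0,0,0],[0,0,0,0,0,0,0],[0,0,0,0,0,0,0],[0,0,0,0,0,0,0],[0,0,0,0,0,0,0],[0,0,0,0,0,0,0],[0,0,0,0,0,0,0],[0,0,0,0,0,0,0],[0,0,0,0,0,0,0]]}}

```text
clock: 9.47
position: [584.5, 217.9, 112.5]
orientation: [0.751, 0.614, 0.187, -0.153]
contact_force: [-1.6, -1.5, 6.5]
finger_gap: 66.2
finger_force: 30.0
```

```bash
python3 -c "
from h import *
bedstate()
s=ctrl.snapshot('wrist')
bedstate()
s=ctrl.snapshot('scene');np.save('pics/scene4.npy',s,allow_pickle=True)
bedstate()
cv2.imwrite('pics/c4.png',cv2.resize(s['img'][220:380,320:480],(600,600),interpolation=cv2.INTER_CUBIC))
"
```

```text
t 9.47 bed pos [82.51  2.12 38.28] tilt err deg [-0.01  0.02  0.01] F bed [1.4 1.3 6.6] gap 66.2
t 9.52 bed pos [82.51  2.11 38.28] tilt err deg [-0.01  0.02  0.01] F bed [0.2 0.8 6.4] gap 65.8
t 9.57 bed pos [82.49  2.08 38.3 ] tilt err deg [-0.02  0.01  0.01] F bed [1.9 2.4 7.3] gap 66.2
```

View pics/c4.png

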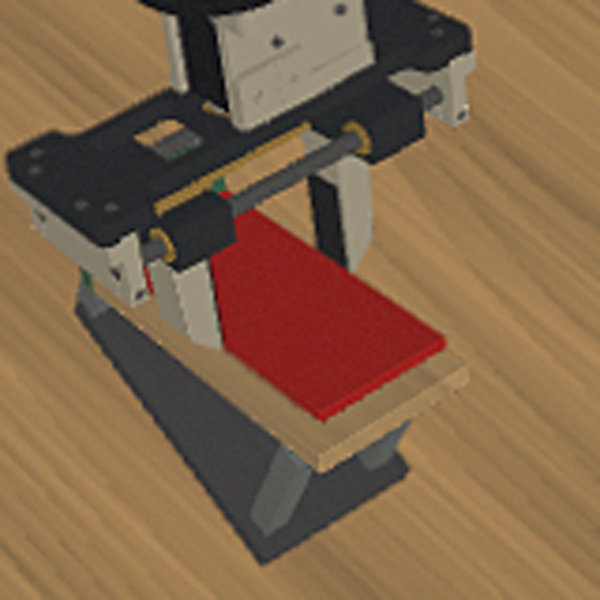

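The board lies on the bar, its sides parallel to the bed edges (crop corners (445,342) and (322,418)). I'll correct y by -1.5 mm, then push down the slope.

Call:
{"api": "move_arm", "payload": {"deltas": [[0,0,0,0,0.003,-0.001,0],[0,0,0,0,0,0,0],[0,0,0,-0.003,0,0,0],[0,0,0,-0.003,0,0,0],[0,0,0,-0.003,0,0,0],[0,0,0,-0.003,0,0,0],[0,0,0,0,0,0,0],[0,0,0,0,0,0,0],[0,0,0,0,0,0,0],[0,0,0,0,0,0,0]]}}

```text
clock: 10.4
position: [584.8, 212.1, 109.9]
orientation: [0.751, 0.614, 0.187, -0.153]
contact_force: [-0.5, 0.2, -1.1]
finger_gap: 66.2
finger_force: 30.0
```

```bash
python3 -c "
from h import *
bedstate()"
```

```text
t 10.40 bed pos [76.35  0.66 38.62] tilt err deg [-0.01  0.01  0.01] F bed [-0.4  0.5 -1.1] gap 66.2
```

Call:
{"api": "move_arm", "payload": {"deltas": [[0,0,0,0,0,0.0008,0],[0,0,0,-0.002,0,0,0],[0,0,0,-0.002,0,0,0],[0,0,0,-0.001,0,0,0],[0,0,0,0,0,0,0],[0,0,0,0,0,0,0],[0,0,0,0,0,0,0],[0,0,0,0,0,0,0],[0,0,0,0,0,0,0],[0,0,0,0,0,0,0]]}}

```text
clock: 11.23
position: [584.7, 210.3, 108.6]
orientation: [0.751, 0.614, 0.188, -0.153]
contact_force: [0.9, 0.4, 3.8]
finger_gap: 66.2
finger_force: 30.0
```

```bash
python3 -c "
from h import *
bedstate()"
```

```text
t 11.23 bed pos [74.11  0.43 38.34] tilt err deg [-0.04  0.03 -0.  ] F bed [ 2.3 -0.8  3.1] gap 66.2
```

Only light contact so far, so I'll push in smaller steps.

Call:
{"api": "move_arm", "payload": {"deltas": [[0,0,0,-0.002,0,0,0],[0,0,0,0,0,0,0],[0,0,0,0,0,0,0],[0,0,0,0,0,0,0],[0,0,0,0,0,0,0],[0,0,0,0,0,0,0],[0,0,0,0,0,0,0],[0,0,0,0,0,0,0],[0,0,0,0,0,0,0],[0,0,0,0,0,0,0]]}}

```text
clock: 12.07
position: [584.6, 210.2, 108.6]
orientation: [0.751, 0.615, 0.188, -0.153]
contact_force: [0.5, 2.7, 6.9]
finger_gap: 66.2
finger_force: 30.0
```

```bash
python3 -c "
from h import *
bedstate()"
```

```text
t 12.07 bed pos [74.    0.48 38.34] tilt err deg [-0.04  0.08 -0.03] F bed [5.6 0.1 4.8] gap 66.2
```

Call:
{"api": "move_arm", "payload": {"deltas": [[0,0,0,-0.003,0,0,0],[0,0,0,0,0,0,0],[0,0,0,-0.003,0,0,0],[0,0,0,0,0,0,0],[0,0,0,0,0,0,0],[0,0,0,0,0,0,0],[0,0,0,0,0,0,0],[0,0,0,0,0,0,0],[0,0,0,0,0,0,0],[0,0,0,0,0,0,0]]}}

```text
clock: 12.9
position: [584.4, 210.0, 108.5]
orientation: [0.75, 0.615, 0.189, -0.154]
contact_force: [1.2, 8.8, 8.5]
finger_gap: 65.7
finger_force: 30.0
```

```bash
python3 -c "
from h import *
bedstate()"
```

```text
t 12.90 bed pos [73.75  0.64 38.35] tilt err deg [-0.06  0.25 -0.15] F bed [11.8  0.5  3.3] gap 65.7
```

Call:
{"api": "move_arm", "payload": {"deltas": [[0,0,0,-0.004,0,0,0],[0,0,0,0,0,0,0],[0,0,0,0,0,0,0],[0,0,0,0,0,0,0],[0,0,0,0,0,0,0],[0,0,0,0,0,0,0],[0,0,0,0.004,0,0,0],[0,0,0,0.005,0,0,0],[0,0,0,0,0,0,0],[0,0,0,0,0,0,0]]}}

```text
clock: 13.73
position: [584.3, 210.2, 108.5]
orientation: [0.75, 0.615, 0.188, -0.153]
contact_force: [0.2, 3.4, 7.0]
finger_gap: 65.9
finger_force: 30.0
```

Call:
{"api": "move_arm", "payload": {"deltas": [[0,0,0,0,0,0,1],[0,0,0,0,0,0,1],[0,0,0,0,0,0,1],[0,0,0,0,0,0,1],[0,0,0,0,0,0,1],[0,0,0,0,0,0,1],[0,0,0,0,0,0,1],[0,0,0,0,0,-0.02,1],[0,0,0,0,0,-0.04,1],[0,0,0,0,0,-0.06,1]]}}

```text
clock: 14.57
position: [577.0, 181.5, 160.1]
orientation: [0.751, 0.615, 0.186, -0.155]
contact_force: [-0.2, -0.3, 0.5]
finger_gap: 91.8
finger_force: 0.0
```

```bash
python3 -c "
from h import *
bedstate()
p,R=bedpose([100,0,150]);plan(p,R)
plan([469.5,-86,206],down(-7.3))"
```

```text
t 14.57 bed pos [72.06  2.27 97.73] tilt err deg [ 0.22 -0.01 -0.01] F bed [-0.1  0.1  0.6] gap 91.8
t 14.57 pos [577.  181.5 160.1] F [-0.2 -0.3  0.5] gap 91.8
 turn share [-0.0012  0.0001  0.    ] deg [-0.2  0.   0. ] | shift share in goal frame [ 0.0559  0.0045 -0.1045] in present frame [ 0.0559  0.0041 -0.1046] mm [ 27.9   2.3 -52.3]
t 14.57 pos [577.  181.5 160.1] F [-0.2 -0.3  0.5] gap 91.8
 turn share [-0.1173 -0.1241  0.4673] deg [-21.1 -22.3  84.1] | shift share in goal frame [-0.1452  0.5581 -0.0918] in present frame [-0.4576 -0.1063 -0.3467] mm [-72.6 279.  -45.9]
```

Call:
{"api": "move_arm", "payload": {"deltas": [[0,0,0,-0.02,-0.005,-0.06,1],[0,0,0,-0.05,-0.01,-0.05,1],[0,0,0,-0.055,-0.013,-0.042,1],[0,0,0,-0.055,-0.013,-0.042,1],[0,0,0,-0.055,-0.013,-0.042,1],[0,0,0,-0.055,-0.013,-0.042,1],[0,0,0,-0.055,-0.013,-0.042,1],[0,0,0,-0.055,-0.013,-0.027,1],[0,0,0,-0.055,-0.013,0,1],[0,-0.039,0,0,0,0,1]]}}

```text
clock: 15.4
position: [466.0, -100.3, 202.0]
orientation: [0.769, 0.613, 0.14, -0.117]
contact_force: [0.2, -2.4, -2.4]
finger_gap: 91.7
finger_force: 0.0
```

Call:
{"api": "move_arm", "payload": {"deltas": [[0,-0.039,0,0,0,0,1],[0,-0.039,0,0,0,0,1],[0,-0.0388,0,0,0,0,1],[0,0,0.0395,0,0,0,1],[0,0,0.0395,0,0,0,1],[0,0,0.0395,0,0,0,1],[0,0,0.0395,0,0,0,1],[0,0,0.0395,0,0,0,1],[0,0,0.0395,0,0,0,1],[0,0,0.0395,0,0,0,1]]}}

```text
clock: 16.23
position: [470.6, -85.1, 207.7]
orientation: [0.969, 0.246, 0.0, 0.0]
contact_force: [-0.9, -0.3, -0.1]
finger_gap: 92.1
finger_force: 0.0
```

Run:
```python
from h import *
plan([468.5,-86.2,100],down(-7.3))
for n in ["scene","top"]:
    s=ctrl.snapshot(n);np.save(f"pics/{n}5.npy",s,allow_pickle=True)
    cs=[c for c in blobs(masks(s["img"])["red"],600) if onz(s,c.reshape(-1,2),0).mean(0)[1]>80 and cv2.contourArea(c)<5000]
    for c in cs:
        c=c.reshape(-1,2);P=(onplane(s,c,O+RB@[0,0,16.],RB[:,2])-O)@RB
        for sg in (1,-1):
            e=P[(P[:,0]>35)&(P[:,0]<130)&(sg*P[:,1]>15)]
            if len(e)>5: print(n,sg,"slope,y",np.polyfit(e[:,0]-75,e[:,1],1).round(4))
        print("x",P[:,0].min().round(1),np.sort(P[np.abs(P[:,1])<15][:,0])[-1].round(1))
a=cv2.resize(load("pics/scene5.npy")["img"][245:375,330:450],(480,520),interpolation=cv2.INTER_CUBIC);b=cv2.resize(load("pics/top5.npy")["img"][185:265,80:200],(320,213));im=np.zeros((520,800,3),np.uint8);im[:,:480]=a;im[:213,480:]=np.clip(b.astype(int)*2,0,255);cv2.imwrite("pics/c5.png",im)
```

```text
t 16.23 pos [470.6 -85.1 207.7] F [-0.9 -0.3 -0.1] gap 92.1
 turn share [ 0.0003 -0.      0.1987] deg [ 0.1 -0.  35.8] | shift share in goal frame [-0.0038  0.0027  0.2153] in present frame [-4.600e-03 -2.000e-04  2.153e-01] mm [ -1.9   1.3 107.7]
scene 1 slope,y [-1.20000e-03  3.32467e+01]
scene -1 slope,y [ 3.90000e-03 -3.36004e+01]
x -2.8 150.7
top 1 slope,y [9.80000e-03 3.00584e+01]
top -1 slope,y [-5.90000e-03 -2.74861e+01]
x 7.0 146.4
```

View pics/c5.png

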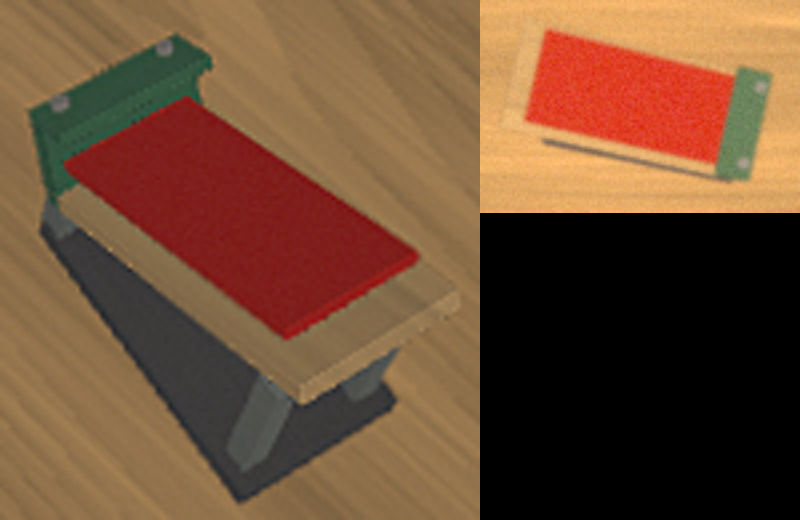

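The board is flat under the lip, against the stop and straight, within about 1 mm of the bar centreline (crop corners (418,257), (288,338)). Now I'll fetch the second bar.

Call:
{"api": "move_arm", "payload": {"deltas": [[0,0,0.0397,0,0,0.02,1],[0,0,0.0397,0,0,0.04,1],[0,0,0.0397,0,0,0.04,1],[0,0,0.0397,0,0,0.04,1],[0,0,0.0397,0,0,0.04,1],[0,0,0,-0.0038,0.0027,0.035,1],[0,0,0,0,0,0,1],[0,0,0,0,0,0,1],[0,0,0,0,0,0,1],[0,0,0,0,0,0,1]]}}

```text
clock: 17.17
position: [469.6, -86.3, 100.8]
orientation: [0.998, -0.06, 0.001, 0.0]
contact_force: [-0.3, -0.7, 0.2]
finger_gap: 91.9
finger_force: 0.0
```

Run:
```python
from h import *
plan([468.5,-86.2,28.5],down(-7.3))
s=ctrl.snapshot("wrist");np.save("pics/w6.npy",s,allow_pickle=True)
for c in blobs(copper(s["img"]),2000):
    q=cv2.minAreaRect(onz(s,c.reshape(-1,2),10)[:,:2].astype(np.float32));print(np.round(np.r_[q[0],q[1],q[2]],1),cv2.boundingRect(c))
```

```text
t 17.17 pos [469.6 -86.3 100.8] F [-0.3 -0.7  0.2] gap 91.9
 turn share [ 0.0002 -0.0007  0.0027] deg [ 0.  -0.1  0.5] | shift share in goal frame [-0.0022  0.      0.1446] in present frame [-0.0025 -0.      0.1446] mm [-1.1  0.  72.3]
[475.  -88.9  55.1 125.7  82.8] (248, 136, 74, 151)
```

Call:
{"api": "move_arm", "payload": {"deltas": [[0,0,0.0027,-0.002,0.002,0.03,1],[0,0,0,0,0,0.04,1],[0,0,0,0,0,0.04,1],[0,0,0,0,0,0.025,1],[0,0,0,0,0,0.0096,1],[0,0,0,0,0,0,0],[0,0,0,0,0,0,0],[0,0,0,0,0,0,0],[0,0,0,0,0,0,0],[0,0,0,0,0,0,0]]}}

```text
clock: 18.05
position: [468.1, -87.3, 28.0]
orientation: [0.998, -0.065, 0.001, 0.0]
contact_force: [-0.3, -0.7, 0.8]
finger_gap: 63.1
finger_force: 0.0
```

Call:
{"api": "move_arm", "payload": {"deltas": [[0,0,0,0,0,0,0],[0,0,0,0,0,0,0],[0,0,0,0,0,0,0],[0,0,0,0,0,0,0],[0,0,0,0,0,0,0],[0,0,0,0,0,0,0],[0,0,0,0,0,0,0],[0,0,0,0,0,0,0],[0,0,0,0,0,0,0],[0,0,0,0,0,0,0]]}}

```text
clock: 18.88
position: [467.9, -87.2, 27.6]
orientation: [0.998, -0.065, 0.0, 0.0]
contact_force: [-1.2, -0.0, 6.7]
finger_gap: 54.4
finger_force: 30.0
```

```bash
python3 -c "
from h import *
p,R=bedpose([110,0.5,130]);plan(p,R)"
```

```text
t 18.88 pos [467.9 -87.2  27.6] F [-1.2 -0.   6.7] gap 54.4
 turn share [ 0.1169  0.125  -0.4674] deg [ 21.   22.5 -84.1] | shift share in goal frame [ 0.7036  0.1112 -0.0309] in present frame [ 0.1535 -0.5972 -0.3579] mm [351.8  55.6 -15.4]
```

Call:
{"api": "move_arm", "payload": {"deltas": [[0,0,0,0,0,-0.02,0],[0,0,0,0,0,-0.04,0],[0,0,-0.039,0,0,-0.05,0],[0,0,-0.039,0,0,-0.05,0],[0,0,-0.039,0,0,-0.05,0],[0,0,-0.039,0,0,-0.05,0],[0,0,-0.039,0,0,-0.05,0],[0,0,-0.039,0,0,-0.05,0],[0,0,-0.039,0,0,0,0],[0,0,-0.039,0,0,0,0]]}}

```text
clock: 19.72
position: [467.6, -87.2, 208.9]
orientation: [0.91, 0.415, 0.0, 0.001]
contact_force: [-0.3, -0.0, -6.7]
finger_gap: 54.6
finger_force: 30.0
```

Run:
```python
from h import *
p,R=bedpose([110,0.5,130]);plan(p,down(78.6))
s=ctrl.snapshot("wrist");cv2.imwrite("pics/w7.png",s["img"])
```

```text
t 19.72 pos [467.6 -87.2 208.9] F [-0.3 -0.  -6.7] gap 54.6
 turn share [ 0.0007  0.0003 -0.1639] deg [  0.1   0.  -29.5] | shift share in goal frame [0.6068 0.1118 0.0049] in present frame [ 0.5832 -0.2016  0.0043] mm [303.4  55.9   2.4]
```

View pics/w7.png

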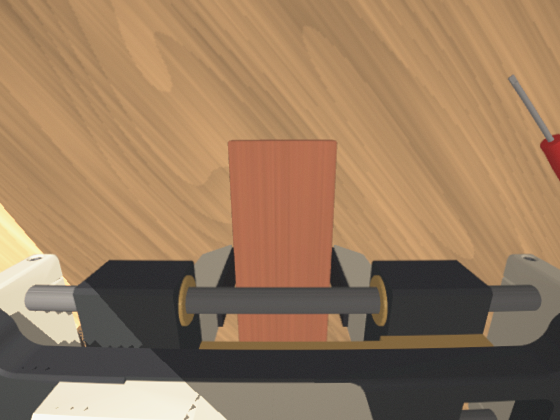

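The bar is held straight and level between the fingers, with its far end at (282,141). On to the cradle.

Call:
{"api": "move_arm", "payload": {"deltas": [[0,0,-0.039,0,0,0,0],[0,0,-0.039,0,0,0,0],[0,0,-0.039,0,0,0,0],[0,0,-0.039,0,0,0,0],[0,0,-0.0079,0,0,0,0],[0,0,0,0.05,0.01,0,0],[0,0,0,0.06,0.01,0,0],[0,0,0,0.06,0.01,0,0],[0,0,0,0.06,0.01,0,0],[0,0,0,0.06,0.01,0,0]]}}

```text
clock: 20.6
position: [521.2, 50.8, 206.8]
orientation: [0.778, 0.629, -0.001, -0.0]
contact_force: [0.5, -1.0, -5.8]
finger_gap: 54.6
finger_force: 30.0
```

Call:
{"api": "move_arm", "payload": {"deltas": [[0,0,0,0.06,0.01,0,0],[0,0,0,0.06,0.01,0,0],[0,0,0,0.06,0.01,0,0],[0,0,0,0.06,0.01,0,0],[0,0,0,0.06,0.01,0,0],[0,0.0389,0,0,0,0,0],[0,0.0389,0,0,0,0,0],[0,0.0389,0,0,0,0,0],[0,0.0389,0,0,0,0,0],[0,0,0,0,0,0,0]]}}

```text
clock: 21.43
position: [577.3, 181.8, 202.9]
orientation: [0.759, 0.605, 0.187, -0.154]
contact_force: [0.4, -4.1, -7.8]
finger_gap: 54.5
finger_force: 30.0
```

```bash
python3 -c "
from h import *
bedstate();p,R=bedpose([110,0.5,60]);plan(p,R)"
```

```text
t 21.43 bed pos [ 92.43   2.04 135.39] tilt err deg [-0.27 -0.    1.37] F bed [-7.1 -1.2 -5.1] gap 54.5
t 21.43 pos [577.3 181.8 202.9] F [ 0.4 -4.1 -7.8] gap 54.5
 turn share [ 0.0015  0.     -0.0076] deg [ 0.3  0.  -1.4] | shift share in goal frame [0.0351 0.0031 0.1508] in present frame [0.0352 0.0015 0.1508] mm [17.6  1.5 75.4]
```

Call:
{"api": "move_arm", "payload": {"deltas": [[0.0015,0,-0.0076,0.0175,0.0015,0,0],[0,0,0,0.0175,0.0015,0.02,0],[0,0,0,0,0,0.035,0],[0,0,0,0,0,0.04,0],[0,0,0,0,0,0.035,0],[0,0,0,0,0,0.02,0],[0,0,0,0,0,0,0],[0,0,0,0,0,0,0],[0,0,0,0,0,0,0],[0,0,0,0,0,0,0]]}}

```text
clock: 22.27
position: [588.4, 240.7, 149.9]
orientation: [0.745, 0.621, 0.188, -0.152]
contact_force: [-0.5, -0.0, -6.8]
finger_gap: 54.5
finger_force: 30.0
```

```bash
python3 -c "
from h import *
bedstate();p,R=bedpose([110,0.5,45.5]);plan(p,R)"
```

```text
t 22.27 bed pos [120.44   2.79  60.46] tilt err deg [ 0.03 -0.03 -1.04] F bed [-3.3  0.5 -5.9] gap 54.5
t 22.27 pos [588.4 240.7 149.9] F [-0.5 -0.  -6.8] gap 54.5
 turn share [-0.0002  0.0002  0.0058] deg [-0.  0.  1.] | shift share in goal frame [-0.0209  0.0046  0.0299] in present frame [-0.0209  0.0042  0.0299] mm [-10.4   2.3  15. ]
```

Call:
{"api": "move_arm", "payload": {"deltas": [[0,0,0.0058,-0.01,0.0046,0,0],[0,0,0,-0.015,0,0,0],[0,0,0,-0.015,0,0,0],[0,0,0,0,0,0.01,0],[0,0,0,0,0,0.01,0],[0,0,0,0,0,0.005,0],[0,0,0,0,0,0,0],[0,0,0,0,0,0,0],[0,0,0,0,0,0,0],[0,0,0,0,0,0,0]]}}

```text
clock: 23.1
position: [587.8, 229.3, 128.8]
orientation: [0.75, 0.615, 0.187, -0.154]
contact_force: [-0.0, 0.6, -5.9]
finger_gap: 54.4
finger_force: 30.0
```

```bash
python3 -c "
from h import *
bedstate();p,R=bedpose([100,0.5,45]);plan(p,R)"
```

```text
t 23.10 bed pos [100.59   1.08  47.1 ] tilt err deg [ 0.1  -0.02 -0.05] F bed [-2.3  0.1 -5.5] gap 54.4
t 23.10 pos [587.8 229.3 128.8] F [-0.   0.6 -5.9] gap 54.4
 turn share [-0.0006  0.0001  0.0003] deg [-0.1  0.   0.1] | shift share in goal frame [-0.0012  0.0012  0.0042] in present frame [-0.0012  0.0012  0.0042] mm [-0.6  0.6  2.1]
```

Call:
{"api": "move_arm", "payload": {"deltas": [[0,0,0,0,0.001,0.002,0],[0,0,0,0,0,0.001,0],[0,0,0,-0.01,0,0,0],[0,0,0,-0.015,0,0,0],[0,0,0,-0.01,0,0,0],[0,0,0,-0.01,0,0,0],[0,0,0,0,0,0,0],[0,0,0,0,0,0,0],[0,0,0,0,0,0,0],[0,0,0,0,0,0,0]]}}

```text
clock: 23.93
position: [584.6, 210.5, 117.0]
orientation: [0.75, 0.615, 0.187, -0.154]
contact_force: [-0.1, 0.6, -5.8]
finger_gap: 54.7
finger_force: 30.0
```

```bash
python3 -c "
from h import *
bedstate();p,R=bedpose([72,0.5,45]);plan(p,R)"
```

```text
t 23.93 bed pos [78.22  0.57 45.63] tilt err deg [ 0.1  -0.01 -0.05] F bed [-2.2  0.2 -5.3] gap 54.7
t 23.93 pos [584.6 210.5 117. ] F [-0.1  0.6 -5.8] gap 54.7
 turn share [-0.0006  0.      0.0003] deg [-0.1  0.   0.1] | shift share in goal frame [-0.0124  0.0001  0.0013] in present frame [-0.0124  0.0001  0.0013] mm [-6.2  0.1  0.6]
```

Call:
{"api": "move_arm", "payload": {"deltas": [[0,0,0,0,0,0.001,0],[0,0,0,0,0,0.001,0],[0,0,0,0,0,0.001,0],[0,0,0,0,0,0,0],[0,0,0,0,0,0,0],[0,0,0,0,0,0,0],[0,0,0,0,0,0,0],[0,0,0,0,0,0,0],[0,0,0,0,0,0,0],[0,0,0,0,0,0,0]]}}

```text
clock: 24.77
position: [584.6, 210.9, 116.3]
orientation: [0.75, 0.615, 0.187, -0.153]
contact_force: [-5.7, -5.9, 6.8]
finger_gap: 54.3
finger_force: 30.0
```

```bash
python3 -c "
from h import *
bedstate()"
```

```text
t 24.77 bed pos [78.2   0.57 44.81] tilt err deg [ 0.08 -0.04 -0.06] F bed [-2.9  4.4  9.3] gap 54.3
```

Call:
{"api": "move_arm", "payload": {"deltas": [[0,0,0,0,0,-0.001,0],[0,0,0,-0.003,0,0,0],[0,0,0,-0.003,0,0,0],[0,0,0,-0.003,0,0,0],[0,0,0,-0.003,0,0,0],[0,0,0,0,0,0,0],[0,0,0,0,0,0,0],[0,0,0,0,0,0,0],[0,0,0,0,0,0,0],[0,0,0,0,0,0,0]]}}

```text
clock: 25.6
position: [584.1, 205.5, 113.5]
orientation: [0.751, 0.615, 0.187, -0.153]
contact_force: [1.4, -0.5, 4.2]
finger_gap: 54.5
finger_force: 30.0
```

```bash
python3 -c "
from h import *
bedstate()"
```

```text
t 25.60 bed pos [7.217e+01 1.000e-02 4.483e+01] tilt err deg [ 0.04  0.   -0.04] F bed [ 1.8 -1.5  3.8] gap 54.5
```

Call:
{"api": "move_arm", "payload": {"deltas": [[0,0,0,-0.002,0,0,0],[0,0,0,0,0,0,0],[0,0,0,-0.002,0,0,0],[0,0,0,0,0,0,0],[0,0,0,-0.001,0,0,0],[0,0,0,0,0,0,0],[0,0,0,0,0,0,0],[0,0,0,0,0,0,0],[0,0,0,0,0,0,0],[0,0,0,0,0,0,0]]}}

```text
clock: 26.43
position: [583.6, 203.7, 112.4]
orientation: [0.75, 0.615, 0.187, -0.154]
contact_force: [0.9, -0.1, 6.1]
finger_gap: 54.7
finger_force: 30.0
```

```bash
python3 -c "
from h import *
bedstate()"
```

```text
t 26.43 bed pos [69.99  0.19 44.84] tilt err deg [ 0.06  0.02 -0.05] F bed [ 3.  -0.9  5.3] gap 54.7
```

Call:
{"api": "move_arm", "payload": {"deltas": [[0,0,0,-0.002,0,0,0],[0,0,0,0,0,0,0],[0,0,0,-0.002,0,0,0],[0,0,0,0,0,0,0],[0,0,0,0,0,0,0],[0,0,0,0,0,0,0],[0,0,0,0,0,0,0],[0,0,0,0,0,0,0],[0,0,0,0,0,0,0],[0,0,0,0,0,0,0]]}}

```text
clock: 27.27
position: [583.1, 202.0, 111.5]
orientation: [0.75, 0.615, 0.187, -0.154]
contact_force: [-0.6, 0.2, 6.4]
finger_gap: 54.5
finger_force: 30.0
```

```bash
python3 -c "
from h import *
bedstate()"
```

```text
t 27.27 bed pos [68.04  0.32 44.8 ] tilt err deg [ 0.07  0.02 -0.05] F bed [3.  0.6 5.6] gap 54.5
```

Call:
{"api": "move_arm", "payload": {"deltas": [[0,0,0,-0.002,0,0,0],[0,0,0,0,0,0,0],[0,0,0,-0.002,0,0,0],[0,0,0,0,0,0,0],[0,0,0,0,0,0,0],[0,0,0,0,0,0,0],[0,0,0,0,0,0,0],[0,0,0,0,0,0,0],[0,0,0,0,0,0,0],[0,0,0,0,0,0,0]]}}

```text
clock: 28.1
position: [583.0, 201.6, 111.3]
orientation: [0.75, 0.615, 0.188, -0.154]
contact_force: [1.3, 4.2, 7.2]
finger_gap: 54.8
finger_force: 30.0
```

```bash
python3 -c "
from h import *
bedstate()"
```

```text
t 28.10 bed pos [67.52  0.33 44.82] tilt err deg [ 0.05  0.13 -0.1 ] F bed [ 7.2 -0.4  4.3] gap 54.8
```

Contact with the stop at 67.5. Pressing further.

Call:
{"api": "move_arm", "payload": {"deltas": [[0,0,0,-0.003,0,0,0],[0,0,0,0,0,0,0],[0,0,0,-0.003,0,0,0],[0,0,0,0,0,0,0],[0,0,0,-0.002,0,0,0],[0,0,0,0,0,0,0],[0,0,0,0,0,0,0],[0,0,0,0,0,0,0],[0,0,0,0,0,0,0],[0,0,0,0,0,0,0]]}}

```text
clock: 28.93
position: [583.0, 201.3, 111.2]
orientation: [0.749, 0.615, 0.19, -0.155]
contact_force: [2.8, 13.6, 8.2]
finger_gap: 54.7
finger_force: 30.0
```

```bash
python3 -c "
from h import *
bedstate()"
```

```text
t 28.93 bed pos [67.26  0.31 44.86] tilt err deg [-0.    0.38 -0.22] F bed [16.1 -0.   0.7] gap 54.7
```

Call:
{"api": "move_arm", "payload": {"deltas": [[0,0,0,0,0,0,0],[0,0,0,0,0,0,0],[0,0,0,0,0,0,0],[0,0,0,0.004,0,0,0],[0,0,0,0.004,0,0,0],[0,0,0,0,0,0,0],[0,0,0,0,0,0,1],[0,0,0,0,0,0,1],[0,0,0,0,0,0,1],[0,0,0,0,0,0,1]]}}

```text
clock: 29.77
position: [581.8, 199.2, 109.2]
orientation: [0.751, 0.615, 0.186, -0.154]
contact_force: [0.3, 0.1, 0.1]
finger_gap: 76.8
finger_force: 0.0
```

Call:
{"api": "move_arm", "payload": {"deltas": [[0,0,0,0,0,0,1],[0,0,0,0,0,0,1],[0,0,0,0,0,0,1],[0,0,0,0,0,-0.02,1],[0,0,0,0,0,-0.05,1],[0,0,0,0,0,-0.07,1],[0,0,0,-0.03,0,-0.06,1],[0,0,0,-0.06,0,-0.04,1],[0,0,0,-0.06,0,-0.04,1],[0,0,0,-0.06,0,-0.04,1]]}}

```text
clock: 30.6
position: [549.1, 33.6, 203.2]
orientation: [0.75, 0.615, 0.187, -0.153]
contact_force: [0.6, 0.2, -0.3]
finger_gap: 91.9
finger_force: 0.0
```

Call:
{"api": "move_arm", "payload": {"deltas": [[0,0,0,-0.06,0,-0.03,1],[0,0,0,-0.06,0,-0.03,1],[0,0,0,-0.06,0,-0.03,1],[0,0,0,-0.04,0,-0.02,1],[0,0,0,0,0,0,1],[0,0,0,0,0,0,1],[0,0,0,0,0,0,1],[0,0,0,0,0,0,1],[0,0,0,0,0,0,1],[0,0,0,0,0,0,1]]}}

```text
clock: 31.43
position: [525.4, -84.2, 199.3]
orientation: [0.75, 0.616, 0.186, -0.154]
contact_force: [-0.3, -0.2, 0.4]
finger_gap: 91.7
finger_force: 0.0
```

Run:
```python
from h import *
bedstate()
for n in ["scene","top"]:
    s=ctrl.snapshot(n);np.save(f"pics/{n}8.npy",s,allow_pickle=True)
    for nm,cs,z in [("bar",blobs(copper(s["img"]),600),26.),("board",blobs(masks(s["img"])["red"],80),16.)]:
      for c in cs:
        c=c.reshape(-1,2);m=onz(s,c,80).mean(0)
        if not(m[1]>110 and m[0]>480 and m[0]<690): continue
        P=(onplane(s,c,O+RB@[0,0,z],RB[:,2])-O)@RB
        for sg in (1,-1):
            e=P[(P[:,0]>35)&(P[:,0]<120)&(sg*P[:,1]>15)]
            if len(e)>5: print(n,nm,sg,"slope,y",np.polyfit(e[:,0]-75,e[:,1],1).round(4))
        print("  x",P[:,0].min().round(1),np.sort(P[:,0])[-1].round(1),"y",P[:,1].min().round(1),P[:,1].max().round(1))
a=cv2.resize(load("pics/scene8.npy")["img"][245:375,330:450],(480,520),interpolation=cv2.INTER_CUBIC);b=cv2.resize(load("pics/top8.npy")["img"][185:265,80:200],(320,213));im=np.zeros((520,800,3),np.uint8);im[:,:480]=a;im[:213,480:]=np.clip(b.astype(int)*2,0,255);cv2.imwrite("pics/c8.png",im)
```

```text
t 31.43 bed pos [-148.57    0.26  259.39] tilt err deg [ 0.15 -0.04 -0.13] F bed [-0.1  0.3  0.5] gap 91.7
scene bar 1 slope,y [4.80000e-03 2.74975e+01]
scene bar -1 slope,y [-4.90000e-03 -3.13082e+01]
  x 1.1 146.2 y -32.2 29.2
scene board -1 slope,y [ 5.60000e-03 -3.02402e+01]
  x -2.3 151.2 y -34.5 33.8
top bar 1 slope,y [1.37000e-02 2.85207e+01]
top bar -1 slope,y [ -0.0496 -30.8696]
  x 9.3 141.4 y -33.1 35.0
```

View pics/c8.png

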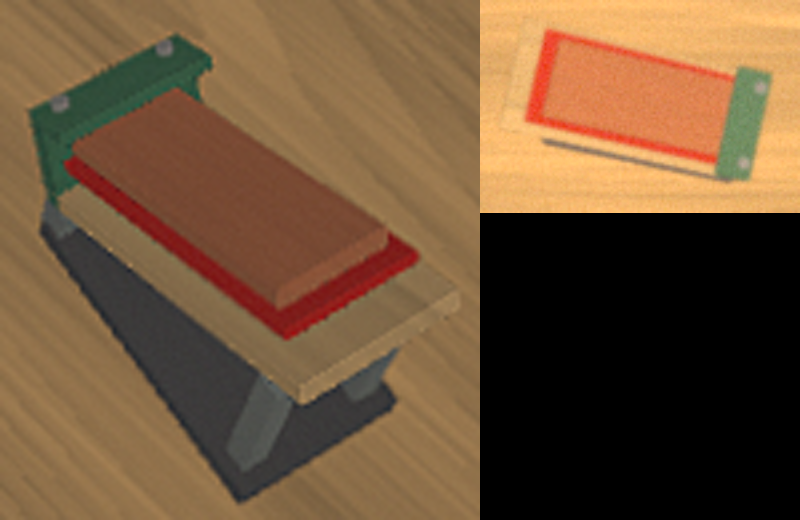

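The stack is home under the lip, with red board showing on both sides and along the top end (crop corners: bar (386,240), board (418,257)). By edge fit the bar is centred on the board within about 1 mm. Handing in.

```bash
python3 -c "
from plant import ctrl
print(ctrl.job_done())"
```

```text
the job is handed in; nothing more can be done
None
```

I handed the job in at about 31 s, with no verdict shown: the board and second bar were each pushed against the stop (about 16 N and 12–16 N at the wrist), the stack looked centred within about 1 mm with board showing on both sides, and I saw no contact with the spool, jar or screwdriver but did not re-measure them.

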